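# Push the roller up its check ramp and hold it at the stop

## Task

Push the dark steel roller up the sloping track with the fingertips, in one steady push without letting it run back down, until it is fully home against the grey stop plate at the top and has pushed the sprung plunger in. Do not grip the roller or lift it off the track, and leave the small parts standing round the station where they are. Finish while still holding the roller against the stop with the fingers: nothing latches it and it would roll down if let go.

Things in the scene. Friction and masses are not known exactly. Their poses are not given: they have to be found in the camera images.
- track: Aluminium track, 12 degrees up along its x; z square to its surface, y across. Origin: on the running surface's centre line under the waiting roller, 16 mm above the bench. Surface 78 mm wide, x = -24 to 202 mm; side rails 8 mm high, 65 mm apart; foot lip 6 mm high at x = -20 to -14 mm, clear space behind it. Roller's centre: x = 0 at the start, 170 mm when home.
- station: Roller check station, fixed to the bench, carries the track. Origin at bench level under the middle of the slope; x level, towards the stop, z up. Dark base plate 300 x 100 mm, 8 mm thick, centred 12 mm ahead of the origin. The track's origin is 83 mm behind it. A drawer cabinet 0.4 m tall stands beyond it to the left (world x over 0.62, y 0.12 to 0.33 m).
- stop_face (a point): Middle of the face of the grey stop plate that the roller comes up against, at x = 190 mm of the track, 20 mm above its surface; axes as the track's. The plate is 78 mm wide, 36 mm high above the track's surface, 12 mm thick.
- roller_center (a point): Centre of the roller: smooth dark steel cylinder, 40 mm diameter, 60 mm long, about 0.3 kg (varies), steel stub shafts of 12 mm diameter standing out 10 mm at each end. It lies across the track and rolls freely; its y axis is the roller's axis (x and z turn as it rolls). Waits at the foot against the lip. Slippery on the track (friction about 0.3).
- plunger (a joint): Travel of the brass plunger (12 mm diameter) in the middle of the stop plate, in m: 0 = out, 8 mm proud of the face; 0.008 = pushed in flush, roller home. Spring about 1 N at first, 4 N fully in; the roller's weight adds about 0.6 N down the slope. It springs out when let go.
- part_box: Small closed part box 39 x 55 x 30 mm, loose, beside the station; origin under its middle.
- heat_sink: Finned heat sink 40 x 40 x 18 mm, loose, beside the station; origin under its middle.
- relay: Black relay cube 22 x 28 x 24 mm, loose, beside the station; origin under its middle.
- capacitor: Capacitor standing upright, 18 mm diameter, 32 mm high, loose, beside the station; origin under its middle.
Things that resemble listed ones, but are neither listed nor needed, are in the scene too. There is more than one size of the part that bears roller_center; the job needs the largest.

How it is judged (in metres and radians):
On the way, in this order (a step that is already met when the one before it is completed fails the run):
1. the roller is being pushed up the middle of the slope (x of roller_center in the frame of track between 0.05 and 0.14 m and contact force between the fingers and roller above 0.05 N).
2. the roller is home against the stop with the plunger in (value of joint plunger above 0.0055 m and x of roller_center in the frame of track above 0.1665 m), for 0.3 s.
At the end, for the whole second after the job is handed in: The roller lies on the track, home against the stop (within 3.5 mm, plunger in by more than 5.5 of its 8 mm), at rest, and the fingers are holding it there with more than 1 N (all of step 2 and x of roller_center in the frame of track below 0.175 m and y of roller_center in the frame of track between -0.006 and 0.006 m and z of roller_center in the frame of track between 0.016 and 0.026 m and contact force between the fingers and roller above 1 N and linear speed of roller below 0.02 m/s); the arm keeps its last pose, push and grip.
It fails at once if the roller is lifted off the track (by more than 10 mm) or thrown off its side (z of roller_center in the frame of track above 0.03 m or y of roller_center in the frame of track above 0.02 m or y of roller_center in the frame of track below -0.02 m).
It fails at once if the roller runs away or is flung (faster than 0.4 m/s, as when it runs back some 6 cm) (linear speed of roller above 0.4 m/s).
It fails at once if a small part beside the station is moved by more than 20 mm (distance of any of part_box, heat_sink, relay, capacitor from where it was at the start of the episode above 0.02 m).
It also fails if it takes over 40 s, if anything falls off the work surface, if the arm or the gripper's body presses on something with over 40 N, if the wrist force passes 120 N, or if a joint passes its speed limit or range.

## Robot

A 6-joint arm with a two-finger parallel gripper is mounted at the origin on a cart in front of the work surface, level with it; the furniture and walls round the work are solid. World frame = base frame: x ahead of the robot, y to its left, z up, the work surface at z = 0. Lengths are in mm, angles in degrees, forces in N, time in s.
With the tool pointing down it reaches from about 375 to 900 mm from the base axis. Payload 3.1 kg.
Tool frame: the origin (TCP) lies at the very end of the fingers, on their centre line; the grasp point (between the pads) lies 19 mm behind it; y points along the fingers, z is the direction in which the jaws open and shut, and the axes are right-handed (so a half turn about y gives the same grasp; the last joint's range is limited). The gripper opens to 87 mm and grips with 3 to 60 N. Pads are 19 mm wide; open, the fingers measure 117 mm over their backs; the gripper's body (75 mm by 190 mm) begins 51 mm behind the grasp point.
Start: joints at [-85.629, 30.224, 82.088, -0, 67.689, -10.227], TCP at [157.557, -604.791, 222.548] pointing down, gripper open.
Joint ranges: [-176.69, 176.69], [-43.24, 126.21], [12.49, 139.97], [-82, 262], [0, 151.66], [-163.58, 163.58]. Speed limits (degrees/s): [159.86, 159.86, 180, 180, 180, 180].

## Interface

Orientations are given as [roll, pitch, yaw] about the fixed x, y, z axes, in that order (R = Rz(yaw) Ry(pitch) Rx(roll)).
In Python, from workcell import manip gives the robot as it stands. The module is installed in compiled form; this text tells all that it offers.
- The arm moves only by the tool carry_out, never from a script. Its argument "rows" is a list of rows, each an object with "travel": the shift along the tool's x, y, z in mm, a list of three; "roll": the turn about the tool's y in degrees. A call has 1 to 20 rows; each row shifts and turns the pose as measured when the row begins, along the tool's axes as they then stand; what a row does not reach is not made up. A row lasts 1/8 s, in which the tool goes at most 62.5 mm and 10.7 degrees, less where a joint would pass 70% of its speed; a pose out of reach is approached as far as the arm can. A call is refused whole if a number of a shift passes 62.5 or a number of a turn 10.7, either way. A call with a gripper value outside its range is refused whole. "hand" is the gripper's target within -1 to 1 (fully open at 1, half-way at 0, shut at -1), set as the call begins (left out, the last holds). The fingers move at their own pace and stop on an object; the grip force is fixed at half the most. Time passes only in rows, so rows that do not move let the fingers close. It gives the time, the measured TCP pose, the force and the opening at its end, in the units of the state.
- manip.get_state(): the state, without advancing time (a new reading comes with each control period).
- manip.grab_frame(name): name is "scene" or "side" or "wrist"; returns the picture (384x512x3 uint8, red, green, blue); there is no depth.
- manip.calibration(name): a dict with "fx", "fy", "cx", "cy" (pixels), "k1" (the pictures are not rectified: a ray, as slopes to the right and down, at radius r is drawn at 1 + k1 r^2 times it, then the intrinsics apply), "R" (3x3) and "t" (3): a world point X has camera coordinates R X + t; the wrist camera has in their place "T_tool_cam" (4x4, takes a point from camera to tool coordinates, whose origin is the TCP and whose axes are the tool frame's). Camera axes: x right, y down, z forward; pixel columns grow to the right and rows downward; lengths in mm; the calibration is good to about 2 mm. A picture is of the moment at which its call begins: read the wrist's pose just before it. calibration takes no time and is no camera call.
- manip.finish_job(): hands the job in, once; it reports no verdict.
The state is a dict: "time": time; "joint_pos": joint angles; "joint_vel": joint speeds; "joint_efforts": joint torques, N m; "ee_pos": TCP position; "eef_rot": TCP orientation; "ft_force": force on the tool from outside, world axes, zero at the start; "moment": the same for the moment, N m; "grip_width": finger opening in mm.
Only numpy, scipy, OpenCV 4.12 (cv2) and the standard library are available. Lean on these libraries where they do the work, as an engineer would, in place of code of your own. Each camera call takes 0.05 s, during which the arm holds its last target.

## Working session

There is one attempt and no reset: what is moved stays moved. The work goes in short steps, Python scripts to look and compute and a tool call to move; the robot and the scene stay as the last step left them, time stands still between calls to the robot, and variables do not carry over. Pictures are saved under pics/ and viewed, and the job is handed in when it is done.

Besides the shell and the picture viewer there is one more tool, called in YAML: its name, and indented under it one key for each argument. carry_out: Moves the arm, as the interface text tells. Its arguments: {"type":"object","properties":{"rows":{"type":"array"},"hand":{"type":"number"}},"required":["rows"]}

```bash
mkdir -p pics
python3 - <<'E'
from workcell import manip
import cv2,json
s=manip.get_state();print(s)
for n in ("scene","side","wrist"):
    cv2.imwrite(f"pics/{n}0.png",manip.grab_frame(n)[:,:,::-1])
    print(n,manip.calibration(n))
E
```

```text
{'time': 0.0, 'joint_pos': array([-8.56287803e+01,  3.02763702e+01,  8.21571743e+01,  1.95136892e-03,
        6.76890398e+01, -1.02279429e+01]), 'joint_vel': array([-0.06610609,  0.04651064,  0.03268122,  0.04736487, -0.05468054,
       -0.02214033]), 'joint_efforts': array([-1.84284501e-03, -4.40039492e+01, -1.76592672e+01,  6.30708318e-02,
        5.81004610e-02, -1.56104475e-04]), 'ee_pos': array([ 157.50866562, -604.06676138,  221.5950974 ]), 'eef_rot': array([-9.01203160e+01,  2.35416566e-02, -1.65401605e+02]), 'ft_force': array([ 0.64536762, -0.34087121, -0.85314032]), 'moment': array([0.00059628, 0.02174124, 0.01984874]), 'grip_width': 87.60590261358008}
scene {'fx': 465.67086691383145, 'fy': 465.67086691383145, 'cx': 261.3397663901968, 'cy': 187.98010401832013, 'k1': -0.1106697629673182, 'R': array([[-0.67650616, -0.73640215,  0.00716225],
       [-0.34883594,  0.31186746, -0.88377156],
       [ 0.6485776 , -0.60037536, -0.46786379]]), 't': array([303.08557911, 265.07238047, 657.60076989])}
side {'fx': 429.60818959570213, 'fy': 429.60818959570213, 'cx': 249.59559103270902, 'cy': 191.50366614942274, 'k1': -0.1375270708287327, 'R': array([[ 0.96233594, -0.27175978, -0.00749383],
       [-0.17903617, -0.61276474, -0.76971775],
       [ 0.20458637,  0.74206873, -0.63834036]]), 't': array([-524.21712542,  125.0830573 , 1019.85815049])}
wrist {'fx': 285.3629185649857, 'fy': 285.3629185649857, 'cx': 257.2543686740346, 'cy': 192.17968291083838, 'k1': -0.0068980158829008075, 'T_tool_cam': array([[ 2.60891213e-04,  9.55312882e-01,  2.95596397e-01,
        -8.25358551e+01],
       [ 6.32305804e-04, -2.95596505e-01,  9.55312675e-01,
        -1.60707497e+02],
       [ 9.99999766e-01, -6.23253656e-05, -6.81168411e-04,
         3.09602026e-01],
       [ 0.00000000e+00,  0.00000000e+00,  0.00000000e+00,
         1.00000000e+00]])}
```

View pics/scene0.png

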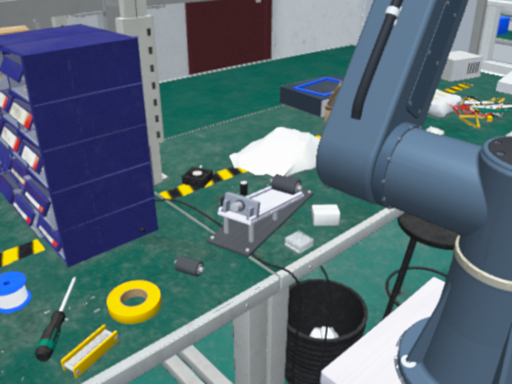

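View pics/side0.png

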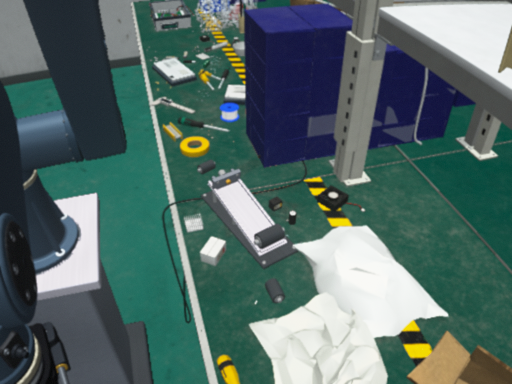

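View pics/wrist0.png

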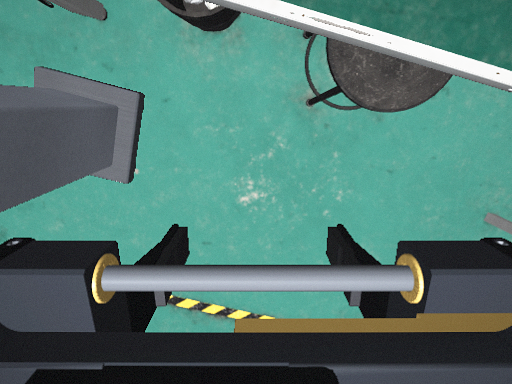

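The roller candidates in the side view are at (270,236) on the track's foot, (206,167) loose beyond the stop, and (275,290) loose near the foot. The one on the track should be the right one, so I'll check it enlarged.

Run:
```python
import cv2
a=cv2.imread('pics/side0.png')[150:310,160:320];cv2.imwrite('pics/sidecrop.png',cv2.resize(a,(800,800),interpolation=cv2.INTER_CUBIC)[:,:][:600*800//600] if 0 else cv2.resize(a,(600,600),interpolation=cv2.INTER_CUBIC))
a=cv2.imread('pics/scene0.png')[160:280,160:350];cv2.imwrite('pics/scenecrop.png',cv2.resize(a,(760,480),interpolation=cv2.INTER_CUBIC))
```

```text
(no output)
```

View pics/sidecrop.png

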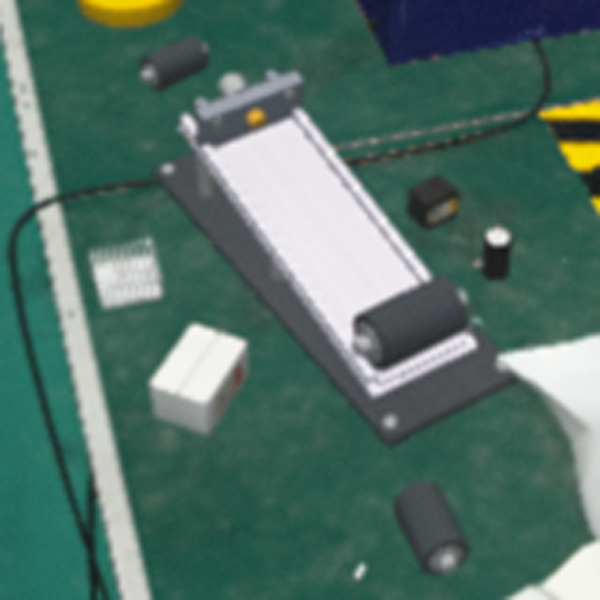

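View pics/scenecrop.png

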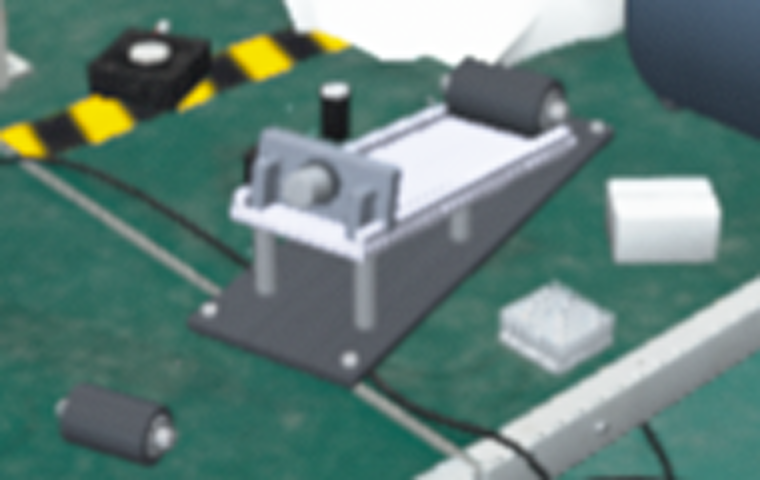

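Crops: the roller on the track (side ≈(270,236), scene ≈(286,184)) is clearly the largest, and it sits at the foot. The other two lie loose and are smaller. Next I measure the base-plate corners, the stop top corners and the roller.

```bash
cat > h.py <<'E'
import numpy as np,cv2
from workcell import manip
def ray(n,uv,T=None):
    c=manip.calibration(n);uv=np.asarray(uv,float)
    K=np.array([[c['fx'],0,c['cx']],[0,c['fy'],c['cy']],[0,0,1]])
    xy=cv2.undistortPoints(uv.reshape(1,1,2),K,np.array([c['k1'],0,0,0.]))[0,0]
    d=np.r_[xy,1]
    if n=='wrist': M=T@c['T_tool_cam'];R=M[:3,:3];o=M[:3,3]
    else: R=c['R'].T;o=-R@c['t']
    d=R@d;return o,d/np.linalg.norm(d)
def onz(n,uv,z,T=None):
    o,d=ray(n,uv,T);return o+d*(z-o[2])/d[2]
def tri(r1,r2):
    (a,u),(b,v)=r1,r2
    s=np.linalg.lstsq(np.c_[u,-v],b-a,rcond=None)[0]
    p,q=a+u*s[0],b+v*s[1];return (p+q)/2,np.linalg.norm(p-q)
def proj(n,X):
    c=manip.calibration(n)
    K=np.array([[c['fx'],0,c['cx']],[0,c['fy'],c['cy']],[0,0,1]])
    return cv2.projectPoints(np.asarray(X,float).reshape(-1,1,3),cv2.Rodrigues(c['R'])[0],c['t'],K,np.array([c['k1'],0,0,0.]))[0][:,0]
E
python3 - <<'E'
from h import *
np.set_printoptions(precision=1,suppress=True)
S=lambda x,y:(160+x/3.75-.5+.13,150+y/3.75-.4)
C=lambda x,y:(160+x/4-.4,160+y/4-.4)
print('side plate near-foot-right',onz('side',S(391,440),8),'left-top',onz('side',S(160,170),8),'foot-left',onz('side',S(520,378),8))
print('scene: L-top',onz('scene',C(190,322),8),'R-top',onz('scene',C(350,385),8),'foot',onz('scene',C(612,130),8))
# stop top corners: side (198,105)/(300,78), scene back (398,170),(262,130)
print('stop R',tri(ray('side',S(196,103)),ray('scene',C(398,170))))
print('stop L',tri(ray('side',S(300,75)),ray('scene',C(263,131))))
# roller shaft ends : side right stub (365,348), scene right stub(556,110)
print('stub R',tri(ray('side',S(362,346)),ray('scene',C(560,109))))
E
```

```text
side plate near-foot-right [ 513.1 -229.2    8. ] left-top [429.1  53.8   8. ] foot-left [ 603.9 -204.1    8. ]
scene: L-top [515.6  86.5   8. ] R-top [421.6  61.4   8. ] foot [ 510.3 -224.7    8. ]
stop R (array([449.7,   7.5,  95.9]), np.float64(4.436009423584206))
stop L (array([527. ,  26.8,  91.1]), np.float64(0.6850131689246258))
stub R (array([ 510.5, -177.9,   38.2]), np.float64(1.0283049265193431))
```

Run:
```python
from h import *
np.set_printoptions(precision=1,suppress=True)
print('loose roller',onz('side',(274,290),15),'paper tip',onz('side',(293,247),5),'post base',onz('side',(337,180),0),'post mid h?',onz('side',(362,40),300))
print('relay',onz('side',(275,203),12),'cap',onz('side',(292,217),16),'sink',onz('side',(193,222),9),'box',onz('side',(213,250),15))
print(proj('side',[[541.9,-165.9,35.6],[501.9,-178,35.6],[486.9,14.2,92]]),proj('scene',[[541.9,-165.9,35.6],[501.9,-178,35.6],[486.9,14.2,92]]))
d=np.array([406.3,366.5])/12
for k in range(12):
    y=np.radians(-165.4+7.7*k);x=np.array([np.cos(y),np.sin(y)]);z=np.array([-np.sin(y),np.cos(y)])
    print(np.round([d@x,1.8,d@z]).astype(int).tolist(),end=',')
```

```text
loose roller [ 512.9 -300.9   15. ] paper tip [ 597. -188.    5.] post base [806.1  21.4   0. ] post mid h? [967.3 271.8 300. ]
relay [603.  -35.6  12. ] cap [ 625.3 -101.7   16. ] sink [386.8 -43.5   9. ] box [ 414.2 -154.4   15. ]
[[267.9 236.1]
 [252.6 243.3]
 [225.5 174.8]] [[286.5 184.9]
 [302.5 189.3]
 [243.1 197.2]]
[-40, 2, -21],[-43, 2, -15],[-45, 2, -10],[-45, 2, -3],[-46, 2, 3],[-45, 2, 9],[-43, 2, 15],[-41, 2, 20],[-38, 2, 26],[-34, 2, 30],[-30, 2, 35],[-25, 2, 38],
```

carry_out:
  rows:
    - {"travel": [-40,2,-21],"roll": -7.7}
    - {"travel": [-43,2,-15],"roll": -7.7}
    - {"travel": [-45,2,-10],"roll": -7.7}
    - {"travel": [-45,2,-3],"roll": -7.7}
    - {"travel": [-46,2,3],"roll": -7.7}
    - {"travel": [-45,2,9],"roll": -7.7}
    - {"travel": [-43,2,15],"roll": -7.7}
    - {"travel": [-41,2,20],"roll": -7.7}
    - {"travel": [-38,2,26],"roll": -7.7}
    - {"travel": [-34,2,30],"roll": -7.7}
    - {"travel": [-30,2,35],"roll": -7.7}
    - {"travel": [-25,2,38],"roll": -7.7}
    - {"travel": [0,0,0],"roll": 0}
  hand: -0.54

```text
time: 1.78
ee_pos: [567.1, -216.8, 193.7]
eef_rot: [-90.0, 0.2, -70.1]
ft_force: [-0.1, -0.5, -0.3]
grip_width: 20.0
```

Run:
```python
from h import *
s=manip.get_state();print(s['time'],s['ee_pos'],s['eef_rot'],s['joint_pos'],s['grip_width'])
cv2.imwrite("pics/wrist1.png",cv2.resize(manip.grab_frame('wrist')[:,:,::-1],(800,600)))
```

```text
1.775 [ 567.05378108 -216.7929003   193.74631935] [-90.03723918   0.23554588 -70.10100391] [-31.51819491  30.8062819   86.29748578   0.1320734   63.10364611
 -51.47722786] 19.9780236391997
```

View pics/wrist1.png

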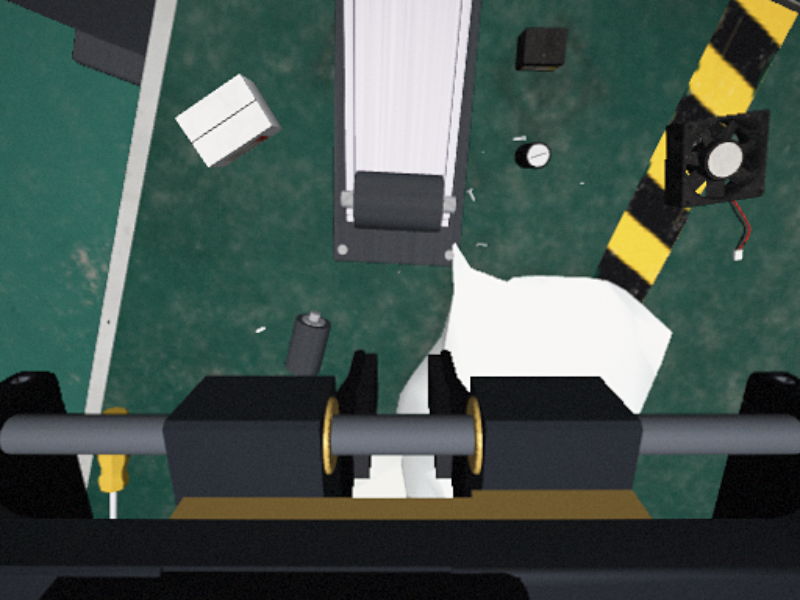

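The wrist view shows the track ahead, the roller at (399,200) with stub ends at (343,199) and (455,203), and the plate's foot corners at about (335,262) and (458,265). Everything near the path is clear.

Run:
```python
from h import *
from scipy.spatial.transform import Rotation as Ro
np.set_printoptions(precision=1,suppress=True)
T=np.eye(4);T[:3,:3]=Ro.from_euler('xyz',[-90.04,.24,-70.1],degrees=True).as_matrix();T[:3,3]=[567.05,-216.8,193.75]
q=lambda x,y:((x+.5)/1.5625-.5,(y+.5)/1.5625-.5)
W=lambda x,y,z:onz('wrist',q(x,y),z,T)
a,b=W(342,199,35.6),W(456,203,35.6);print('stubs',a,b,(a+b)/2,np.linalg.norm(a-b),np.degrees(np.arctan2(*(b-a)[1::-1])))
a,b=W(335,262,8),W(458,265.5,8);print('plate foot',a,b,(a+b)/2,np.linalg.norm(a-b),np.degrees(np.arctan2(*(b-a)[1::-1])))
a,b=W(335,262,8),W(334,100,8);print('plate left edge yaw',np.degrees(np.arctan2(*(b-a)[1::-1])))
yaw=np.radians(106.5);d=np.array([np.cos(yaw),np.sin(yaw)])
```

```text
stubs [ 508.6 -176.6   35.6] [ 584.7 -152.    35.6] [ 546.7 -164.3   35.6] 79.95920906341685 17.914237817311523
plate foot [ 515.5 -228.2    8. ] [ 608.2 -197.7    8. ] [ 561.8 -212.9    8. ] 97.61390400400663 18.218389585923322
plate left edge yaw 107.74187703184603
```

carry_out:
  rows:
    - {"travel": [-8,30,-2],"roll": 2.2}
    - {"travel": [-8,35,-1.4],"roll": 0}
    - {"travel": [0,35,0],"roll": 0}
    - {"travel": [0,15,0],"roll": 0}
    - {"travel": [0,0,0],"roll": 0}

```text
time: 2.45
ee_pos: [554.7, -208.9, 77.2]
eef_rot: [-90.1, 0.0, -73.0]
ft_force: [0.3, -0.6, 0.8]
grip_width: 19.9
```

Run:
```python
from h import *
s=manip.get_state();print(s['time'],s['ee_pos'],s['eef_rot'],s['ft_force'])
cv2.imwrite("pics/wrist2.png",cv2.resize(manip.grab_frame('wrist')[:,:,::-1],(800,600)))
```

```text
2.45 [ 554.74507    -208.88747379   77.1757613 ] [-9.01209460e+01  4.78803485e-02 -7.30162994e+01] [ 0.30660714 -0.62377276  0.78784139]
```

View pics/wrist2.png

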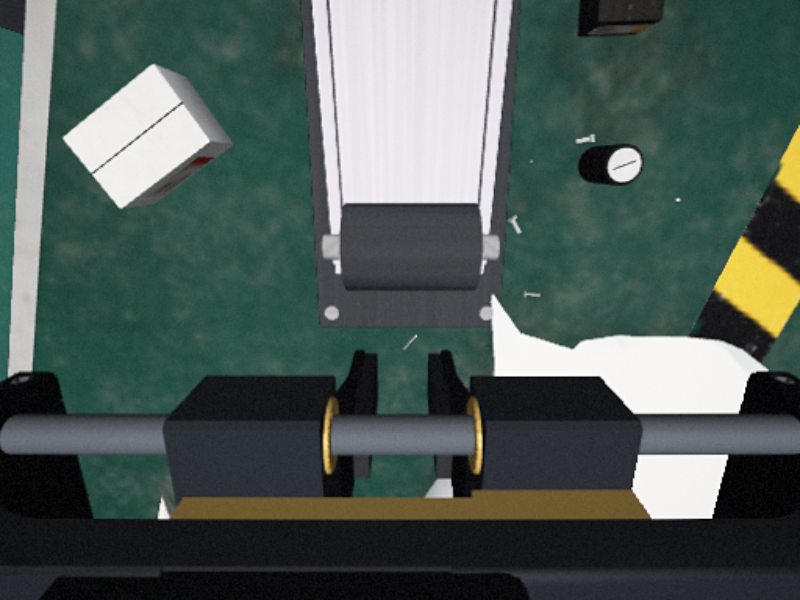

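The roller sits at (410,247), stub ends at (322,245) and (499,247), almost square to the tool. The fingers are centred near column 402. Measuring again.

Run:
```python
from h import *
from scipy.spatial.transform import Rotation as Ro
np.set_printoptions(precision=1,suppress=True)
T=np.eye(4);T[:3,:3]=Ro.from_euler('xyz',[-90.1,0,-73.0],degrees=True).as_matrix();T[:3,3]=[554.75,-208.9,77.2]
q=lambda x,y:((x+.5)/1.5625-.5,(y+.5)/1.5625-.5)
W=lambda x,y,z:onz('wrist',q(x,y),z,T)
Ti=np.linalg.inv(T); tl=lambda p:(Ti@np.r_[p,1])[:3]
a,b=W(322,246,35.6),W(499,247.5,35.6);print('stubs',a,b,(a+b)/2,np.linalg.norm(a-b),np.degrees(np.arctan2(*(b-a)[1::-1])),tl((a+b)/2))
a,b=W(319,327,8),W(502,327,8);print('plate',(a+b)/2,np.linalg.norm(a-b),np.degrees(np.arctan2(*(b-a)[1::-1])),tl((a+b)/2))
```

```text
stubs [ 507.3 -176.4   35.6] [ 585.  -153.4   35.6] [ 546.2 -164.9   35.6] 81.0781800724653 16.50512173986282 [-44.6  41.6   4.7]
plate [ 561.3 -212.1    8. ] 100.66116235866528 17.001441709245697 [ 5.  69.2  5.5]
```

carry_out:
  rows:
    - {"travel": [0,10,5],"roll": 0}
    - {"travel": [0,20,0],"roll": 0}
    - {"travel": [0,15,0],"roll": 0}
    - {"travel": [0,5,0],"roll": 0}
    - {"travel": [0,0,0],"roll": 0}

```text
time: 3.12
ee_pos: [564.6, -210.2, 30.0]
eef_rot: [-89.7, -0.5, -73.1]
ft_force: [-0.5, 0.1, 0.1]
grip_width: 20.1
```

Run:
```python
from h import *
s=manip.get_state();print(s['time'],s['ee_pos'],s['eef_rot'],s['ft_force'])
cv2.imwrite("pics/wrist3.png",cv2.resize(manip.grab_frame('wrist')[:,:,::-1],(800,600)))
cv2.imwrite("pics/side3.png",cv2.resize(manip.grab_frame('side')[150:310,160:320,::-1],(600,600),interpolation=2))
```

```text
3.125 [ 564.5789176  -210.16948285   30.01586951] [-89.65779473  -0.46378161 -73.05281093] [-0.52381167  0.10753201  0.0975825 ]
```

View pics/wrist3.png

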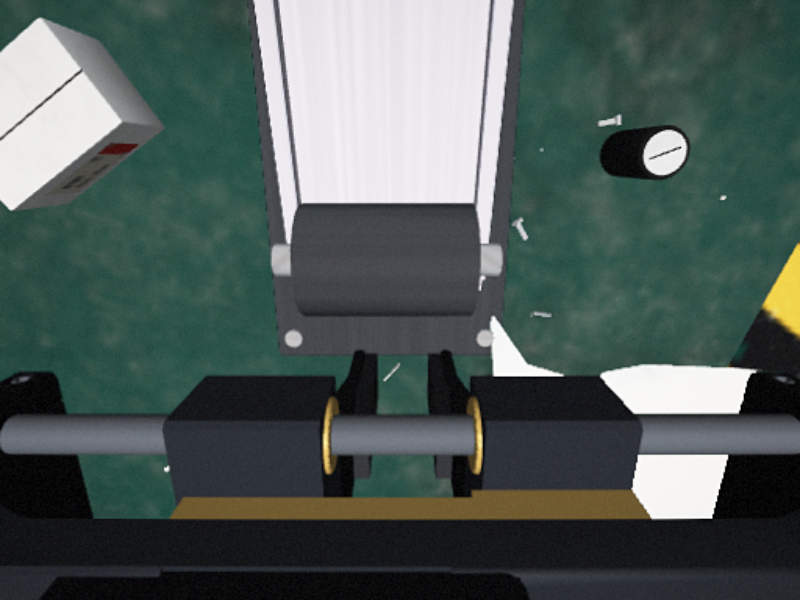

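View pics/side3.png

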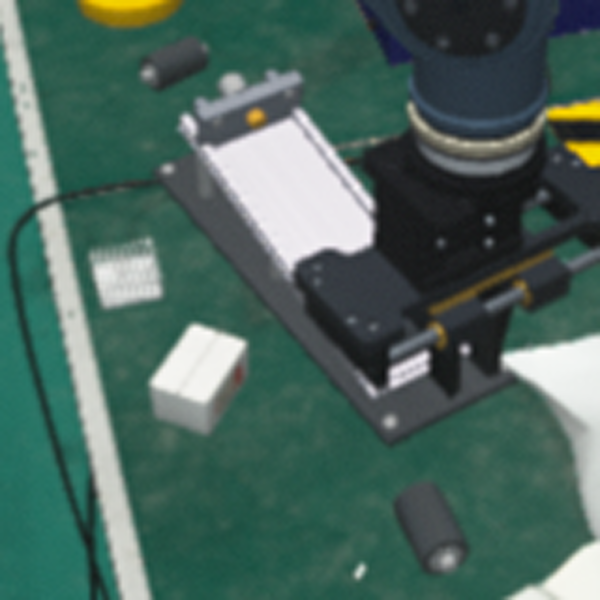

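carry_out:
  rows:
    - {"travel": [-3,4,-5],"roll": 0}
    - {"travel": [0,0,0],"roll": 0}
    - {"travel": [0,0,0],"roll": 0}

```text
time: 3.6
ee_pos: [559.1, -209.1, 27.2]
eef_rot: [-89.6, -0.6, -73.1]
ft_force: [-0.1, 0.0, 0.1]
grip_width: 20.2
```

Run:
```python
from h import *
s=manip.get_state();print(s['time'],s['ee_pos'],s['eef_rot'],s['ft_force'])
cv2.imwrite("pics/wrist4.png",cv2.resize(manip.grab_frame('wrist')[:,:,::-1],(800,600)))
```

```text
3.6 [ 559.13298249 -209.0718554    27.21417312] [-89.56660492  -0.56923    -73.05174226] [-0.14414805  0.0332338   0.11729754]
```

View pics/wrist4.png

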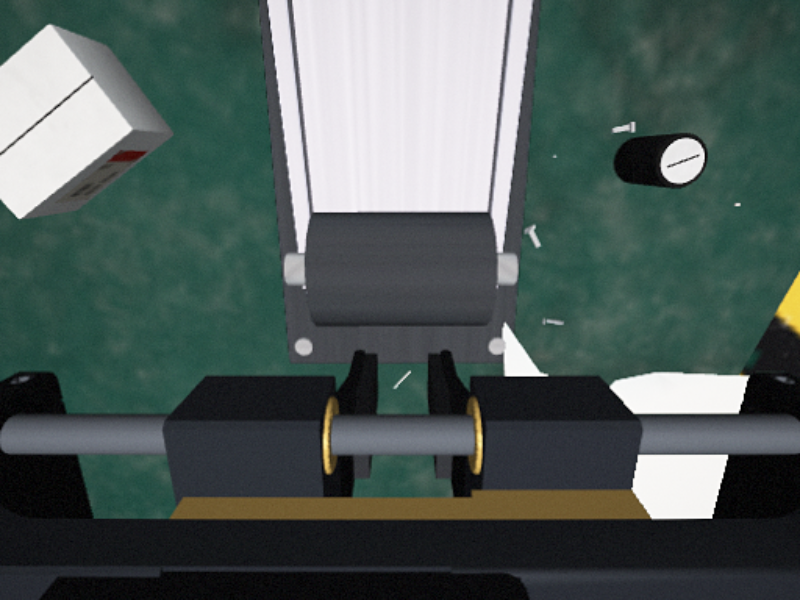

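carry_out:
  rows:
    - {"travel": [-4,0.5,0],"roll": 0}
    - {"travel": [-4,0,0],"roll": 0}
    - {"travel": [-4,0,0],"roll": 0}
    - {"travel": [-3,0,0],"roll": 0}

```text
time: 4.15
ee_pos: [554.8, -194.1, 26.8]
eef_rot: [-89.5, -0.6, -73.0]
ft_force: [-0.1, -1.8, 1.2]
grip_width: 19.7
```

carry_out:
  rows:
    - {"travel": [-3,-0.5,0],"roll": 0}
    - {"travel": [-4,-0.8,0],"roll": 0}
    - {"travel": [-5,-1.1,0],"roll": 0}
    - {"travel": [-5,-1.1,0],"roll": 0}
    - {"travel": [-5,-1.1,0],"roll": 0}
    - {"travel": [-5,-1.1,0],"roll": 0}
    - {"travel": [-5,-1.1,0],"roll": 0}
    - {"travel": [-5,-1.1,0],"roll": 0}

```text
time: 5.15
ee_pos: [545.8, -158.6, 36.0]
eef_rot: [-89.3, -1.0, -73.0]
ft_force: [-0.7, -2.0, 1.9]
grip_width: 19.9
```

Run:
```python
from h import *
s=manip.get_state();print(s['time'],s['ee_pos'],s['eef_rot'],s['ft_force'])
cv2.imwrite("pics/wrist5.png",cv2.resize(manip.grab_frame('wrist')[:,:,::-1],(800,600)))
```

```text
5.15 [ 545.79152356 -158.59721665   35.96355058] [-89.28597578  -0.97283749 -73.02374656] [-0.71569222 -1.98087904  1.91085199]
```

View pics/wrist5.png

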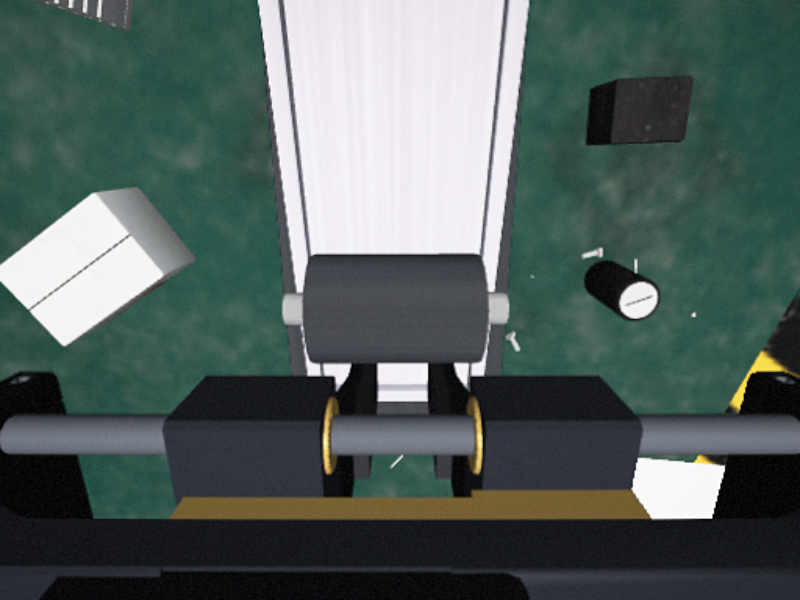

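The roller is climbing ahead of both fingertips, centred at (395,309) and sitting square between the rails. I'll keep pushing with small trims.

carry_out:
  rows:
    - {"travel": [-5,-0.9,-0.4],"roll": 0}
    - {"travel": [-5,-0.9,-0.4],"roll": 0}
    - {"travel": [-5,-0.9,-0.4],"roll": 0}
    - {"travel": [-5,-0.9,-0.4],"roll": 0}
    - {"travel": [-5,-0.9,-0.4],"roll": 0}
    - {"travel": [-5,-0.9,-0.4],"roll": 0}
    - {"travel": [-5,-0.9,-0.4],"roll": 0}
    - {"travel": [-5,-0.9,-0.4],"roll": 0}
    - {"travel": [-5,-0.9,-0.4],"roll": 0}
    - {"travel": [-5,-0.9,-0.4],"roll": 0}

```text
time: 6.45
ee_pos: [525.4, -107.9, 44.7]
eef_rot: [-89.3, -0.9, -73.0]
ft_force: [-0.1, -2.8, 0.7]
grip_width: 19.7
```

Run:
```python
from h import *
s=manip.get_state();print(s['time'],s['ee_pos'],s['eef_rot'],s['ft_force'])
cv2.imwrite("pics/wrist6.png",cv2.resize(manip.grab_frame('wrist')[:,:,::-1],(800,600)))
```

```text
6.45 [ 525.43870199 -107.89882106   44.68695376] [-89.3214494   -0.91087007 -73.03095041] [-0.11718252 -2.82546782  0.71286222]
```

View pics/wrist6.png

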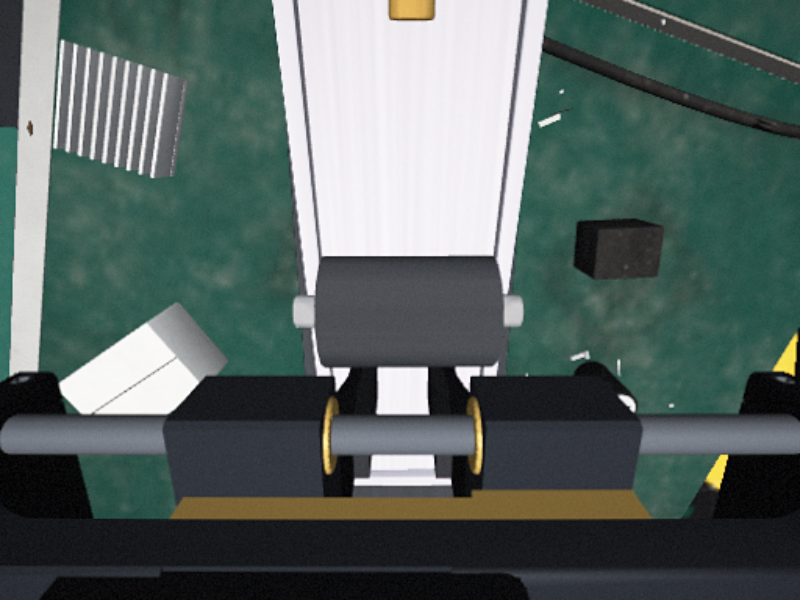

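Still square. The roller is at column 408 and the plunger at (411,10), so the tool sits about 2 mm left. Track x is about 92 mm.

carry_out:
  rows:
    - {"travel": [-5,-1.1,0.3],"roll": 0}
    - {"travel": [-5,-1.1,0.3],"roll": 0}
    - {"travel": [-5,-1.1,0.3],"roll": 0}
    - {"travel": [-5,-1.1,0.3],"roll": 0}
    - {"travel": [-5,-1.1,0.3],"roll": 0}
    - {"travel": [-5,-1.1,0.3],"roll": 0}
    - {"travel": [-5,-1.1,0.2],"roll": 0}
    - {"travel": [-5,-1.1,0.2],"roll": 0}
    - {"travel": [-5,-1.1,0.2],"roll": 0}
    - {"travel": [-5,-1.1,0],"roll": 0}

```text
time: 7.75
ee_pos: [511.4, -55.2, 55.6]
eef_rot: [-89.4, -0.8, -73.0]
ft_force: [0.8, -2.5, 1.2]
grip_width: 20.2
```

Run:
```python
from h import *
s=manip.get_state();print(s['time'],s['ee_pos'],s['eef_rot'],s['ft_force'])
cv2.imwrite("pics/wrist7.png",cv2.resize(manip.grab_frame('wrist')[:,:,::-1],(800,600)))
```

```text
7.75 [511.43072056 -55.21148369  55.63780684] [-89.38055109  -0.84611163 -73.02331464] [ 0.75812419 -2.5206312   1.16540134]
```

View pics/wrist7.png

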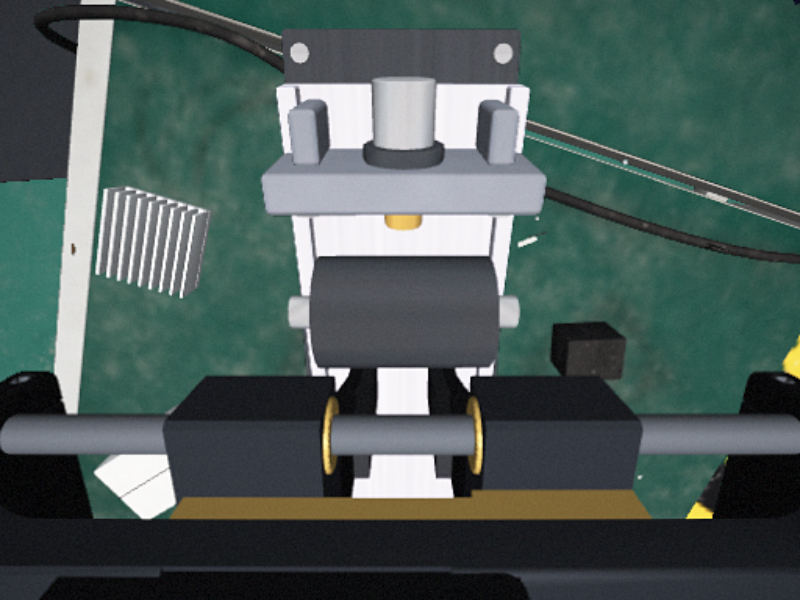

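Well centred (roller column 403, plunger 403), with about 20 mm left. Slowing down.

carry_out:
  rows:
    - {"travel": [-4,-0.9,0],"roll": 0}
    - {"travel": [-4,-0.9,0],"roll": 0}
    - {"travel": [-3.5,-0.8,0],"roll": 0}
    - {"travel": [-3,-0.6,0],"roll": 0}
    - {"travel": [-3,-0.6,0],"roll": 0}

```text
time: 8.43
ee_pos: [506.0, -37.7, 59.5]
eef_rot: [-89.4, -0.9, -73.0]
ft_force: [0.8, -5.1, 1.2]
grip_width: 20.3
```

carry_out:
  rows:
    - {"travel": [-3,-0.4,0],"roll": 0}
    - {"travel": [-3,-0.4,0],"roll": 0}
    - {"travel": [-3,-0.4,0],"roll": 0}

```text
time: 8.8
ee_pos: [506.5, -35.4, 60.8]
eef_rot: [-89.2, -1.6, -72.6]
ft_force: [0.6, -14.1, -3.1]
grip_width: 20.1
```

Run:
```python
from h import *
s=manip.get_state();print(s['time'],s['ee_pos'],s['eef_rot'],s['ft_force'])
cv2.imwrite("pics/wrist8.png",cv2.resize(manip.grab_frame('wrist')[:,:,::-1],(800,600)))
print(manip.get_state()['ft_force'])
```

```text
8.8 [506.45468331 -35.37867759  60.84351473] [-89.23532088  -1.63149027 -72.59324901] [  0.56152054 -14.05588424  -3.14111209]
[  0.18421059 -13.97272654  -3.33476965]
```

View pics/wrist8.png

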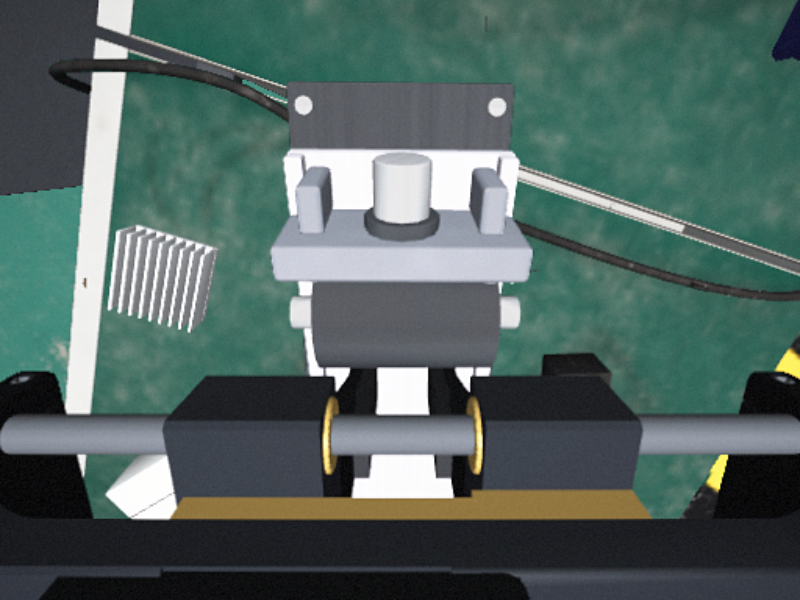

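The roller now butts against the stop plate: the plunger is no longer visible, the force rose from 3 to 14 N, and advance has stalled. I'll hold this push.

carry_out:
  rows:
    - {"travel": [-3,-0.2,0],"roll": 0}
    - {"travel": [-3,-0.2,0],"roll": 0}
    - {"travel": [-3,-0.2,0],"roll": 0}
    - {"travel": [-3,-0.2,0],"roll": 0}

```text
time: 9.35
ee_pos: [507.4, -35.4, 61.4]
eef_rot: [-89.1, -2.7, -72.2]
ft_force: [0.5, -14.8, -1.9]
grip_width: 19.8
```

Run:
```python
from h import *
for i in range(3):
    cv2.imwrite(f"pics/{('wrist','scene','side')[i]}9.png",(lambda f:cv2.resize(f if i==0 else f[150:270,160:320],(800,600),interpolation=2))(manip.grab_frame(('wrist','scene','side')[i])[:,:,::-1]))
    s=manip.get_state();print(s['time'],s['ee_pos'],s['eef_rot'],s['ft_force'],np.abs(s['joint_vel']).max())
```

```text
9.4 [507.37046272 -35.3814252   61.4019034 ] [-89.11422423  -2.71737471 -72.18573907] [  0.44954894 -15.2971035   -2.53191766] 0.5537220824936396
9.45 [507.37761531 -35.3944276   61.38750512] [-89.11650815  -2.70569496 -72.1894938 ] [  0.51079502 -14.38598143  -1.27598162] 0.2236515980011501
9.5 [507.35776382 -35.39551522  61.38973247] [-89.11751938  -2.70139395 -72.19382979] [  0.42864936 -13.59570418  -1.62696096] 0.11212377880528368
```

View pics/scene9.png

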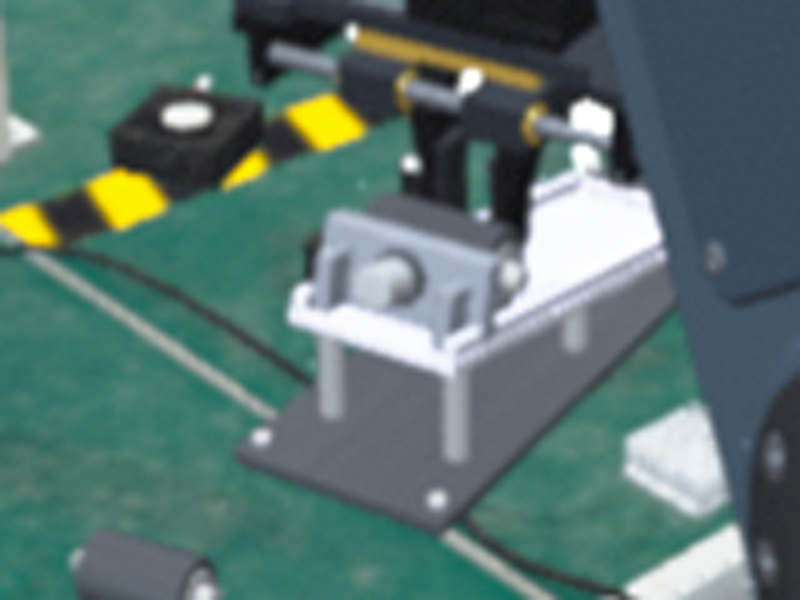

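View pics/wrist9.png

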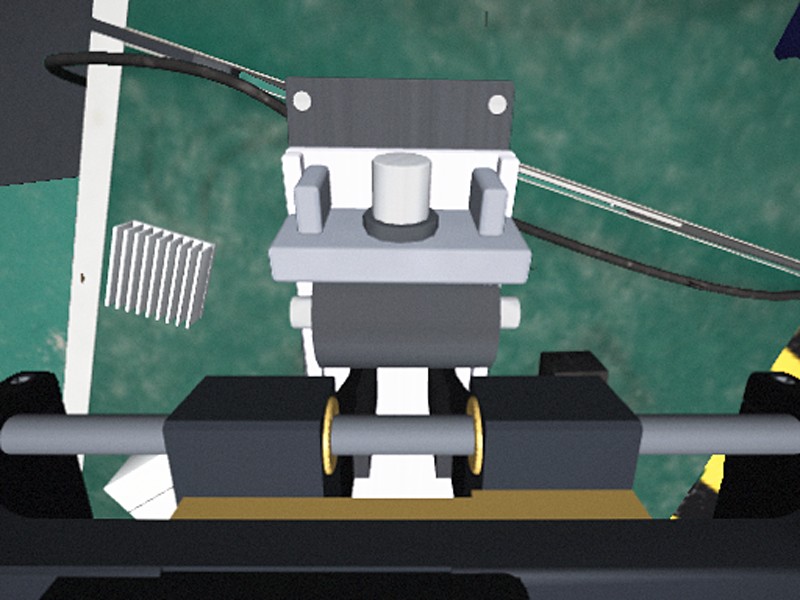

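The roller lies flush behind the stop plate in both views, on the rails and centred. The push is steady at about 14 N and the arm is still, so I'm handing in.

Run:
```python
from h import *
print(manip.finish_job());s=manip.get_state();print(s['time'],s['ee_pos'],s['ft_force'])
```

```text
the job is handed in; nothing more can be done
None
the job is handed in; nothing more can be done
```

I pushed the largest roller up the track in one climb, using two fingertips about 20 mm apart behind it, and it ended against the grey stop plate. I handed the job in at 9.5 s with the fingers still pressing. No verdict is reported, so I can't confirm the pass.

- **Home:** the tool stopped advancing and the force rose from about 3 N to about 14 N. The wrist and scene views show the roller centred, on the track and flush against the plate. The plunger is hidden there, so I judged its travel from the hard stop and the force, well above the 4 N spring.
- **At rest:** the force varied between about 13.6 and 15.3 N over the last 0.15 s, and the tool moved only a few hundredths of a millimetre.
- **Small parts:** I saw no sign that any moved. I did not re-measure them, and the last views do not show all four clearly.
- **What was off:**
  - The tool wandered 2–5 mm sideways on the way, which I corrected from the wrist images.
  - It tilted about 3° under the final load.
  - The first estimate of the roller's position, from the fixed cameras, was about 5 mm off the wrist-camera measurement, which I used instead.

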